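# Slide the breakfast board out over the worktop's edge

### The arm

A 6-joint arm with a two-finger parallel gripper is mounted at the origin on a cart in front of the work surface, level with it; the furniture and walls round the work are solid. World frame = base frame: x ahead of the robot, y to its left, z up, the work surface at z = 0. Lengths are in m, angles in rad, forces in N, time in s.
With the tool pointing down it reaches from about 0.3 to 0.775 m from the base axis. Payload 14.6 kg.
Tool frame: the origin (TCP) lies on the front face of the gripper's body, between the roots of the fingers; the fingertips stand 97 mm ahead of it and the grasp point (between the pads) lies 78 mm ahead of it; z points along the fingers, y is the line along which they close (so a half turn about z gives the same grasp; the last joint's range is limited). The gripper opens to 94 mm and grips with 3 to 60 N. Pads are 16 mm wide; open, the fingers measure 119 mm over their backs; the gripper's body (75 mm by 177 mm) begins 78 mm behind the grasp point.
Start: joints at [-1.381, 0.3, 1.521, -0, 1.321, -0.067], TCP at [0.14, -0.532, 0.303] pointing down, gripper open.
Joint ranges: [-3.03, 3.03], [-0.79, 2.21], [0.23, 2.52], [-1.04, 4.18], [0, 3.07], [-2.55, 2.55]. Speed limits (rad/s): [2.22, 2.22, 2.57, 3.14, 3.14, 3.14].

### API

Orientations are given as a 3x3 rotation matrix whose columns are the frame's x, y, z axes.
In Python, from cell import arm gives the robot as it stands.
- The arm moves only by the tool jog_arm, never from a script. Its argument "deltas" is a list of rows, each an object of numbers: "ax", "ay", "az": the turn, a rotation vector about the world's x, y, z in rad; "x", "y", "z": the shift along the world's x, y, z in m; "jaw": the closure, from 0 (fully open) to 1 (shut). A call has 1 to 20 rows; each row is the pose to reach, as a shift and turn from the pose commanded when the call began; what a row does not reach only later rows make up. A row lasts 1/12 s, in which the tool goes at most 41.7 mm and 7.16 degrees, less where a joint would pass 70% of its speed; a pose out of reach is approached as far as the arm can. A call with a gripper value outside its range is refused whole. The fingers move at their own pace and stop on an object; "grip_force" is the grip in N (left out, the last holds). Time passes only in rows, so rows that repeat a pose let the fingers close. It gives the time, the measured TCP pose, the force, the opening and the grip force at its end, in the units of the state.
- arm.observe(): the state, without advancing time (a new reading comes with each control period).
- arm.camera(name): name is "scene" or "top"; returns a dict with "image" (480x640x3 uint8, red, green, blue), "range_z" (480x640 float32, m along the optical axis (not along the pixel's ray), 0 where there is no reading), "intrinsics" (3x3 intrinsics, pixels), "D" ([k1, k2, p1, p2, k3] as OpenCV has them; the pictures are not rectified), "cam_to_world" (4x4, takes a point from camera to world coordinates). Camera axes: x right, y down, z forward; pixel columns grow to the right and rows downward; lengths in m; the calibration is good to about 2 mm. A picture is of the moment at which its call begins.
- arm.finish_job(): hands the job in; it is judged then, once.
The state is a dict: "clock": time; "joints": joint angles; "qd": joint speeds; "joint_torque": joint torques, N m; "tool_pos": TCP position; "eef_rot": TCP orientation; "force": force on the tool from outside, world axes, zero at the start; "wrist_torque": the same for the moment, N m; "gripper_width": finger opening in m; "gripper_force": force on a finger pad.
Only numpy, scipy, OpenCV 4.12 (cv2) and the standard library are available. Lean on these libraries where they do the work, as an engineer would, in place of code of your own. Each camera call takes 0.05 s, during which the arm holds its last target. There are 200 camera calls.

### The job

Push the small wooden breakfast board, with the egg cup standing on it, flat along the worktop toward the robot until its near end sticks out about 7 cm over the worktop's front edge, with the board square to that edge, so that a hand can take it from below. Use only the fingertips and do not pick the board up; the egg cup must stay standing on it untouched, and everything else must be left where it is. Finish with the hand clear.

Things in the scene. Friction and masses are not known exactly. Their poses are not given: they have to be found in the camera images.
- board: pale wooden board lying flat, 222 mm long (its x axis), 135 mm wide (y), 9.5 mm thick, rounded corners; 0.15 to 0.3 kg. Origin at the centre of its underside; +x points from the near end (with the small hanging hole) to the far end, z up. Starts turned up to 0.22 rad either way, its near end between 2 cm over the worktop's front edge and 2 cm short of it
- board_back (a point): middle of the board's far end face, 111 mm from the board's centre, 5 mm above its underside; nothing stands within 8 cm behind it, but a wall cupboard hangs over the back of the worktop (from 0.53 m above it upward, its door and handle beyond about x = 0.62), so keep the wrist low or near there
- worktop_edge (a point): a point on the straight front edge of the worktop, on its top surface (height 0, worktop 38 mm thick, free air in front of it); the edge runs along the world's y axis through this point, the worktop lies on the +x side. Fixed
- egg_cup: white glazed egg cup standing upright on the middle of the board, 49 mm across, 60 mm tall (its rim is 70 mm above the worktop); origin at the centre of its foot, z up
- salt_shaker: glass salt shaker, 44 mm across, 90 mm tall, stands on the worktop to the left of the board; origin at the centre of its underside; leave it alone
- egg_timer: wind-up kitchen timer, 62 mm across, 42 mm tall, stands on the worktop to the right of the board; origin at the centre of its underside; leave it alone
- mug: white mug with handle, 82 mm across, 91 mm tall, farther to the left; origin under it; leave it alone
- honey_jar: honey jar, 65 mm across, 86 mm tall, at the left side; origin at the centre of its underside; leave it alone
- apple: apple, 75 mm across, at the left side; origin at its underside; leave it alone
Not all that is in view belongs to the job. There is more than one size of the egg_cup; the job needs the largest.

How it is judged:
By the outcome, as a careful person would: the job done as asked, in the order asked, and still so for the second after the job is handed in, with the robot touching nothing.
It also fails if it takes over 40 s, if anything falls off the work surface, if the arm or the gripper's body presses on something with over 40 N, if the wrist force passes 120 N, or if a joint passes its speed limit or range.

## Working session

There is one attempt and no reset: what is moved stays moved. The work goes in short steps, Python scripts to look and compute and a tool call to move; the robot and the scene stay as the last step left them, time stands still between calls to the robot, and variables do not carry over. Pictures are saved under pics/ and viewed, at most 10 in all, crops included, and the job is handed in when it is done.

Besides the shell and the picture viewer there is one more tool, called as name(argument=value, ...) on one line, values as JSON. jog_arm: Moves the arm, as the interface text tells. Its arguments: {"type":"object","properties":{"deltas":{"type":"array","items":{"type":"object","properties":{"ax":{"type":"number"},"ay":{"type":"number"},"az":{"type":"number"},"x":{"type":"number"},"y":{"type":"number"},"z":{"type":"number"},"jaw":{"type":"number"}}}},"grip_force":{"type":"number"}},"required":["deltas"]}

```bash
mkdir -p pics; cat > h.py <<'E'
import numpy as np,cv2
from cell import arm
def snap(n,f):
    c=arm.camera(n); cv2.imwrite(f'pics/{f}.png',c['image'][...,::-1]); np.savez(f'pics/{f}.npz',**{k:np.array(v) for k,v in c.items()}); return c
def cloud(c):
    K,D,T=[np.array(c[k],float) for k in('intrinsics','D','cam_to_world')]
    u,v=np.meshgrid(np.arange(640.),np.arange(480.))
    p=cv2.undistortPoints(np.stack([u.ravel(),v.ravel()],1)[:,None],K,D)[:,0]
    z=np.array(c['range_z'],float).ravel()
    P=np.c_[p*z[:,None],z]@T[:3,:3].T+T[:3,3]
    P[z==0]=np.nan
    return P.reshape(480,640,3)
def pix(c,uv,h):
    "pixels to world on plane z=h"
    K,D,T=[np.array(c[k],float) for k in('intrinsics','D','cam_to_world')]
    p=cv2.undistortPoints(np.array(uv,float)[:,None],K,D)[:,0]
    d=np.c_[p,np.ones(len(p))]@T[:3,:3].T
    return T[:3,3]+d*((h-T[2,3])/d[:,2])[:,None]
E
python3 - <<'E'
from h import *
for n in('scene','top'):
    c=snap(n,n+'0'); print(n,np.round(c['cam_to_world'],3).tolist())
s=arm.observe(); print(s['tool_pos'],np.round(s['eef_rot'],3).tolist(),s['force'])
E
```

```text
scene [[0.479, -0.539, 0.692, -0.263], [-0.878, -0.296, 0.377, -0.359], [0.002, -0.788, -0.615, 0.643], [0.0, 0.0, 0.0, 1.0]]
top [[-0.045, -0.978, 0.204, 0.203], [-0.999, 0.044, -0.007, 0.023], [-0.002, -0.204, -0.979, 1.136], [0.0, 0.0, 0.0, 1.0]]
[ 0.13965991 -0.53183261  0.30214449] [[0.967, 0.254, -0.0], [0.254, -0.967, 0.001], [0.0, -0.001, -1.0]] [0.63039262 0.95918163 0.62889276]
```

View pics/top0.png

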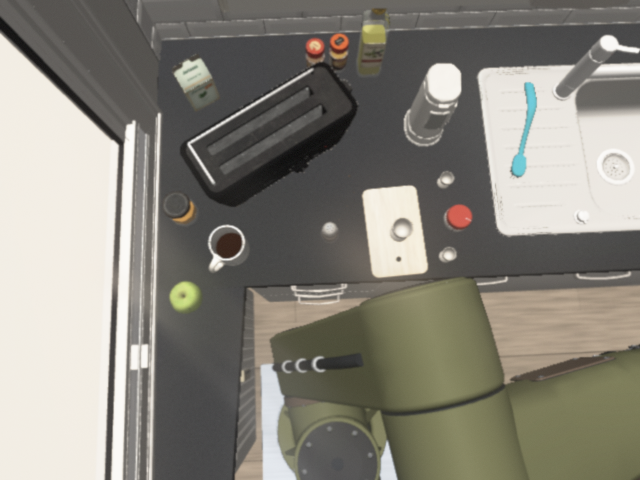

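View pics/scene0.png

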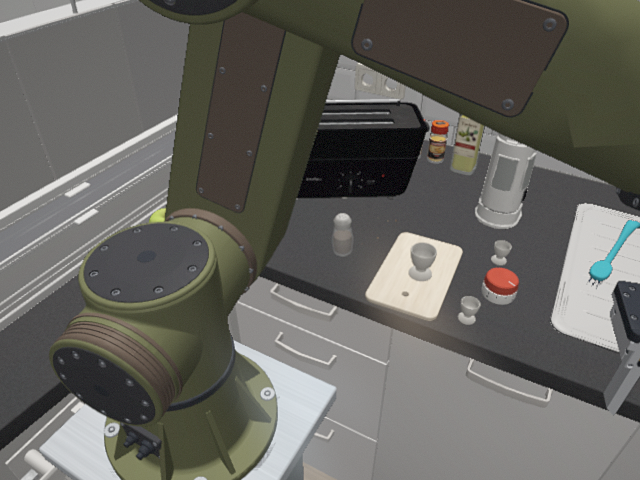

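The top view shows the board with corners near (363,190), (416,186), (428,272) and (373,277), and the front edge at about row 275–287. There are three egg cups: (402,229) on the board, and loose ones at (446,179) and (448,255). The one on the board fits, being the largest and standing mid-board. I'll confirm that in a crop and measure.

```bash
python3 - <<'E'
from h import *
c=dict(np.load('pics/top0.npz')); im=c['image'][...,::-1]
cv2.imwrite('pics/crop0.png',cv2.resize(im[165:300,310:490],None,fx=4.4,fy=4.4,interpolation=cv2.INTER_CUBIC))
P=cloud(c)
hsv=cv2.cvtColor(np.ascontiguousarray(im),cv2.COLOR_BGR2HSV)
m=((P[...,2]<.02)&(P[...,2]>0.002)&(hsv[...,2]>120)).astype(np.uint8); m[:,:350]=0;m[:,435:]=0;m[:170]=0;m[285:]=0
m=cv2.morphologyEx(m,cv2.MORPH_OPEN,np.ones((3,3)))
cn=max(cv2.findContours(m,0,2)[0],key=cv2.contourArea)[:,0]
W=pix(c,cn,.0095)[:,:2].astype(np.float32)
print(cv2.minAreaRect(W),cv2.minAreaRect(cn))
# edge: depth jump down columns
e=[]
for u in list(range(300,355,6))+list(range(440,520,6)):
    col=P[:,u,2]; v=[v for v in range(240,300) if col[v]<-.02]
    if v: e.append((u,v[0]-.5))
print(np.round(np.c_[e,pix(c,e,0)[:,:2]],3).tolist())
# objects above
ob=((P[...,2]>.02)&(P[...,2]<.3)&(P[...,0]>.3)).astype(np.uint8)
n,l,s,ce=cv2.connectedComponentsWithStats(ob)
for i in range(1,n):
    if s[i,4]>40:
        q=P[l==i]; print(ce[i].round(),s[i,4],q.min(0).round(3),q.max(0).round(3))
E
```

```text
((0.4519416093826294, -0.1737287938594818), (0.22253431379795074, 0.1334238350391388), 3.1087749004364014) ((394.5159912109375, 231.1306915283203), (90.08228302001953, 55.24047088623047), 83.0189437866211)
[[300.0, 284.5, 0.331, 0.061], [306.0, 284.5, 0.331, 0.046], [312.0, 284.5, 0.33, 0.032], [318.0, 284.5, 0.329, 0.017], [324.0, 283.5, 0.331, 0.003], [330.0, 283.5, 0.33, -0.011], [336.0, 283.5, 0.33, -0.026], [342.0, 283.5, 0.329, -0.04], [348.0, 282.5, 0.331, -0.055], [354.0, 282.5, 0.33, -0.069], [476.0, 277.5, 0.329, -0.364], [482.0, 276.5, 0.33, -0.379], [488.0, 276.5, 0.33, -0.393], [494.0, 276.5, 0.329, -0.408], [500.0, 276.5, 0.328, -0.423], [506.0, 275.5, 0.33, -0.437], [512.0, 275.5, 0.33, -0.452], [518.0, 275.5, 0.329, -0.467]]
[224.  99.] 25042 [ 0.3  -0.88  0.02] [1.024 0.484 0.3  ]
[275. 130.] 14909 [ 0.498 -0.084  0.02 ] [0.935 0.3   0.208]
[598.  66.] 2000 [ 0.759 -0.744  0.02 ] [ 0.827 -0.621  0.232]
[195.  81.] 1446 [0.791 0.251 0.02 ] [0.886 0.348 0.146]
[434. 103.] 2958 [ 0.67  -0.309  0.02 ] [ 0.766 -0.222  0.23 ]
[525. 130.] 870 [ 0.568 -0.563  0.02 ] [ 0.829 -0.471  0.067]
[447. 177.] 127 [ 0.556 -0.324  0.02 ] [ 0.589 -0.29   0.044]
[179. 207.] 866 [0.487 0.304 0.021] [0.552 0.37  0.091]
[458. 217.] 545 [ 0.442 -0.356  0.02 ] [ 0.501 -0.296  0.048]
[402. 228.] 357 [ 0.422 -0.206  0.02 ] [ 0.47  -0.159  0.072]
[330. 232.] 293 [ 0.426 -0.038  0.021] [0.463 0.005 0.093]
[227. 247.] 1356 [0.362 0.179 0.02 ] [0.464 0.265 0.096]
[449. 253.] 123 [ 0.368 -0.309  0.02 ] [ 0.4   -0.277  0.043]
[186. 292.] 521 [0.3   0.287 0.026] [0.346 0.36  0.069]
```

View pics/crop0.png

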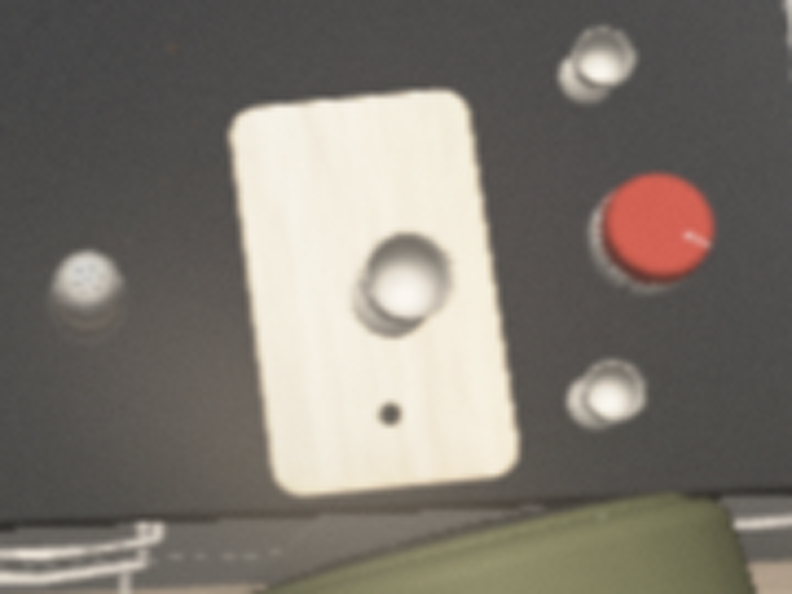

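The crop confirms the largest cup stands on the board (crop ~405,280) and the two loose ones are smaller. The edge is at x=0.330. The board centre is (0.452,-0.174) with yaw +0.054, so it needs about −0.081 in x. I'll push the far end with both fingertips, spread about 70 mm along y, which also squares it.

jog_arm(deltas=[{"x": 0.04, "y": 0.03, "z": -0.01, "az": -0.05, "jaw": 0.25}, {"x": 0.45, "y": 0.36, "z": -0.1, "az": -0.257, "jaw": 0.25}, {"x": 0.45, "y": 0.36, "z": -0.1, "az": -0.257, "jaw": 0.25}, {"x": 0.45, "y": 0.36, "z": -0.1, "az": -0.257, "jaw": 0.25}, {"x": 0.45, "y": 0.36, "z": -0.1, "az": -0.257, "jaw": 0.25}, {"x": 0.45, "y": 0.36, "z": -0.1, "az": -0.257, "jaw": 0.25}, {"x": 0.45, "y": 0.36, "z": -0.1, "az": -0.257, "jaw": 0.25}, {"x": 0.45, "y": 0.36, "z": -0.1, "az": -0.257, "jaw": 0.25}, {"x": 0.45, "y": 0.36, "z": -0.1, "az": -0.257, "jaw": 0.25}, {"x": 0.45, "y": 0.36, "z": -0.1, "az": -0.257, "jaw": 0.25}, {"x": 0.45, "y": 0.36, "z": -0.1, "az": -0.257, "jaw": 0.25}, {"x": 0.45, "y": 0.36, "z": -0.1, "az": -0.257, "jaw": 0.25}, {"x": 0.45, "y": 0.36, "z": -0.1, "az": -0.257, "jaw": 0.25}, {"x": 0.45, "y": 0.36, "z": -0.1, "az": -0.257, "jaw": 0.25}, {"x": 0.45, "y": 0.36, "z": -0.1, "az": -0.257, "jaw": 0.25}, {"x": 0.45, "y": 0.36, "z": -0.1, "az": -0.257, "jaw": 0.25}, {"x": 0.45, "y": 0.36, "z": -0.1, "az": -0.257, "jaw": 0.25}, {"x": 0.45, "y": 0.36, "z": -0.1, "az": -0.257, "jaw": 0.25}, {"x": 0.45, "y": 0.36, "z": -0.1, "az": -0.257, "jaw": 0.25}, {"x": 0.45, "y": 0.36, "z": -0.1, "az": -0.257, "jaw": 0.25}])

```text
$.deltas[0]: bad value
```

jog_arm(deltas=[{"x": 0.04, "y": 0.03, "z": -0.01, "ax": 0, "ay": 0, "az": -0.05, "jaw": 0.25}, {"x": 0.08, "y": 0.06, "z": -0.02, "ax": 0, "ay": 0, "az": -0.1, "jaw": 0.25}])

```text
clock: 0.27
tool_pos: [0.2048, -0.4828, 0.2857]
eef_rot: [[0.989, 0.151, -0.0], [0.151, -0.989, 0.0], [-0.0, -0.0, -1.0]]
force: [1.0, -0.6, -1.0]
gripper_width: 0.0843
gripper_force: 0.0
```

jog_arm(deltas=[{"x": 0.37, "y": 0.3, "z": -0.08, "ax": 0, "ay": 0, "az": -0.157, "jaw": 0.25}, {"x": 0.37, "y": 0.3, "z": -0.08, "ax": 0, "ay": 0, "az": -0.157, "jaw": 0.25}, {"x": 0.37, "y": 0.3, "z": -0.08, "ax": 0, "ay": 0, "az": -0.157, "jaw": 0.25}, {"x": 0.37, "y": 0.3, "z": -0.08, "ax": 0, "ay": 0, "az": -0.157, "jaw": 0.25}, {"x": 0.37, "y": 0.3, "z": -0.08, "ax": 0, "ay": 0, "az": -0.157, "jaw": 0.25}, {"x": 0.37, "y": 0.3, "z": -0.08, "ax": 0, "ay": 0, "az": -0.157, "jaw": 0.25}, {"x": 0.37, "y": 0.3, "z": -0.08, "ax": 0, "ay": 0, "az": -0.157, "jaw": 0.25}, {"x": 0.37, "y": 0.3, "z": -0.08, "ax": 0, "ay": 0, "az": -0.157, "jaw": 0.25}, {"x": 0.37, "y": 0.3, "z": -0.08, "ax": 0, "ay": 0, "az": -0.157, "jaw": 0.25}, {"x": 0.37, "y": 0.3, "z": -0.08, "ax": 0, "ay": 0, "az": -0.157, "jaw": 0.25}, {"x": 0.37, "y": 0.3, "z": -0.08, "ax": 0, "ay": 0, "az": -0.157, "jaw": 0.25}, {"x": 0.37, "y": 0.3, "z": -0.08, "ax": 0, "ay": 0, "az": -0.157, "jaw": 0.25}, {"x": 0.37, "y": 0.3, "z": -0.08, "ax": 0, "ay": 0, "az": -0.157, "jaw": 0.25}, {"x": 0.37, "y": 0.3, "z": -0.08, "ax": 0, "ay": 0, "az": -0.157, "jaw": 0.25}, {"x": 0.37, "y": 0.3, "z": -0.08, "ax": 0, "ay": 0, "az": -0.157, "jaw": 0.25}, {"x": 0.37, "y": 0.3, "z": -0.08, "ax": 0, "ay": 0, "az": -0.157, "jaw": 0.25}])

```text
clock: 1.6
tool_pos: [0.5744, -0.1838, 0.2065]
eef_rot: [[1.0, -0.001, 0.0], [-0.001, -1.0, -0.0], [0.0, 0.0, -1.0]]
force: [0.0, 0.4, -0.4]
gripper_width: 0.0704
gripper_force: 0.0
```

jog_arm(deltas=[{"x": 0, "y": 0, "z": 0, "ax": 0, "ay": 0, "az": 0, "jaw": 0.25}, {"x": 0, "y": 0, "z": 0, "ax": 0, "ay": 0, "az": 0, "jaw": 0.25}, {"x": 0, "y": 0, "z": 0, "ax": 0, "ay": 0, "az": 0, "jaw": 0.25}])

```text
clock: 1.85
tool_pos: [0.5748, -0.1835, 0.2066]
eef_rot: [[1.0, -0.001, 0.0], [-0.001, -1.0, -0.0], [0.0, 0.0, -1.0]]
force: [0.3, -0.1, -0.5]
gripper_width: 0.0705
gripper_force: 0.0
```

```bash
python3 - <<'E'
from h import *
snap('scene','scene1'); print(arm.observe()['tool_pos'])
E
```

```text
[ 0.57484624 -0.18334701  0.20655632]
```

View pics/scene1.png

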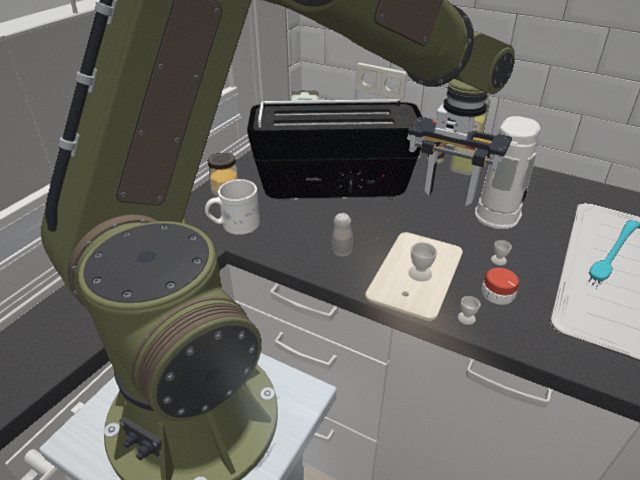

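The hand is behind the board with the fingertips at about (432,190) and (472,203), and clear of the thermos. Next I shift slightly and go down to a fingertip height of about 4.5 mm.

jog_arm(deltas=[{"x": 0.017, "y": 0.0115, "z": 0, "ax": 0, "ay": 0, "az": 0, "jaw": 0.25}, {"x": 0.017, "y": 0.0115, "z": -0.03, "ax": 0, "ay": 0, "az": 0, "jaw": 0.25}, {"x": 0.017, "y": 0.0115, "z": -0.055, "ax": 0, "ay": 0, "az": 0, "jaw": 0.25}, {"x": 0.017, "y": 0.0115, "z": -0.075, "ax": 0, "ay": 0, "az": 0, "jaw": 0.25}, {"x": 0.017, "y": 0.0115, "z": -0.09, "ax": 0, "ay": 0, "az": 0, "jaw": 0.25}, {"x": 0.017, "y": 0.0115, "z": -0.1, "ax": 0, "ay": 0, "az": 0, "jaw": 0.25}, {"x": 0.017, "y": 0.0115, "z": -0.105, "ax": 0, "ay": 0, "az": 0, "jaw": 0.25}, {"x": 0.017, "y": 0.0115, "z": -0.105, "ax": 0, "ay": 0, "az": 0, "jaw": 0.25}, {"x": 0.017, "y": 0.0115, "z": -0.105, "ax": 0, "ay": 0, "az": 0, "jaw": 0.25}])

```text
clock: 2.65
tool_pos: [0.5923, -0.1716, 0.102]
eef_rot: [[1.0, -0.0, 0.001], [-0.0, -1.0, -0.0], [0.001, 0.0, -1.0]]
force: [0.8, -0.1, 0.4]
gripper_width: 0.0707
gripper_force: 0.0
```

```bash
python3 - <<'E'
from h import *
c=snap('scene','scene2'); im=c['image'][170:290,360:520,::-1]
cv2.imwrite('pics/crop2.png',cv2.resize(im,None,fx=5,fy=5,interpolation=cv2.INTER_CUBIC))
E
```

```text
(no output)
```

View pics/crop2.png

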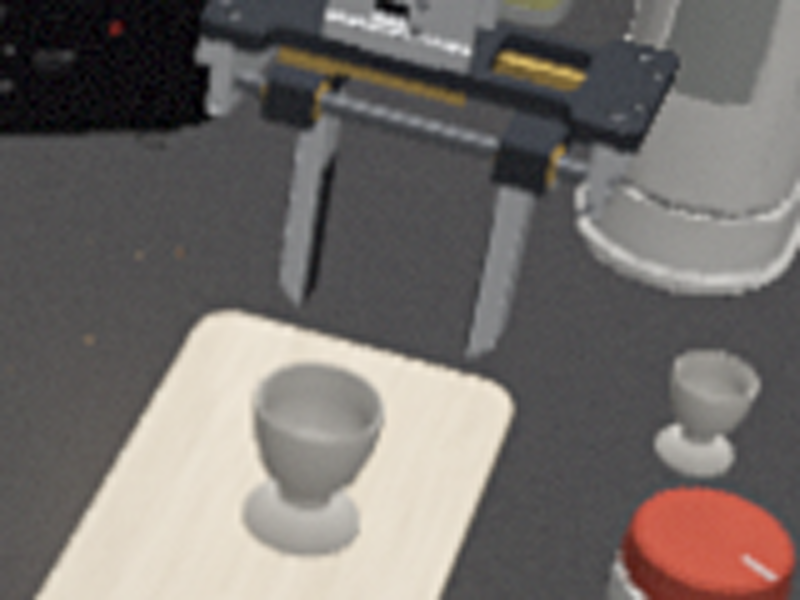

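Both fingertips (crop ~300,300 and 480,350) stand low just behind the far end, inside its corners. I'll push gently to most of the distance.

jog_arm(deltas=[{"x": -0.006, "y": 0, "z": 0, "ax": 0, "ay": 0, "az": 0, "jaw": 0.25}, {"x": -0.012, "y": 0, "z": 0, "ax": 0, "ay": 0, "az": 0, "jaw": 0.25}, {"x": -0.015, "y": 0, "z": 0, "ax": 0, "ay": 0, "az": 0, "jaw": 0.25}, {"x": -0.017, "y": 0, "z": 0, "ax": 0, "ay": 0, "az": 0, "jaw": 0.25}, {"x": -0.019, "y": 0, "z": 0, "ax": 0, "ay": 0, "az": 0, "jaw": 0.25}, {"x": -0.021, "y": 0, "z": 0, "ax": 0, "ay": 0, "az": 0, "jaw": 0.25}, {"x": -0.023, "y": 0, "z": 0, "ax": 0, "ay": 0, "az": 0, "jaw": 0.25}, {"x": -0.025, "y": 0, "z": 0, "ax": 0, "ay": 0, "az": 0, "jaw": 0.25}, {"x": -0.027, "y": 0, "z": 0, "ax": 0, "ay": 0, "az": 0, "jaw": 0.25}, {"x": -0.029, "y": 0, "z": 0, "ax": 0, "ay": 0, "az": 0, "jaw": 0.25}, {"x": -0.031, "y": 0, "z": 0, "ax": 0, "ay": 0, "az": 0, "jaw": 0.25}, {"x": -0.033, "y": 0, "z": 0, "ax": 0, "ay": 0, "az": 0, "jaw": 0.25}, {"x": -0.035, "y": 0, "z": 0, "ax": 0, "ay": 0, "az": 0, "jaw": 0.25}, {"x": -0.037, "y": 0, "z": 0, "ax": 0, "ay": 0, "az": 0, "jaw": 0.25}, {"x": -0.039, "y": 0, "z": 0, "ax": 0, "ay": 0, "az": 0, "jaw": 0.25}, {"x": -0.041, "y": 0, "z": 0, "ax": 0, "ay": 0, "az": 0, "jaw": 0.25}, {"x": -0.043, "y": 0, "z": 0, "ax": 0, "ay": 0, "az": 0, "jaw": 0.25}, {"x": -0.045, "y": 0, "z": 0, "ax": 0, "ay": 0, "az": 0, "jaw": 0.25}, {"x": -0.046, "y": 0, "z": 0, "ax": 0, "ay": 0, "az": 0, "jaw": 0.25}, {"x": -0.046, "y": 0, "z": 0, "ax": 0, "ay": 0, "az": 0, "jaw": 0.25}])

```text
clock: 4.37
tool_pos: [0.5458, -0.1714, 0.1012]
eef_rot: [[1.0, -0.0, -0.0], [-0.0, -1.0, 0.0], [-0.0, -0.0, -1.0]]
force: [0.9, -1.6, 2.2]
gripper_width: 0.0703
gripper_force: 0.9
```

```bash
cat >> h.py <<'E'
def board(c):
    im=np.ascontiguousarray(c['image'][...,::-1]); P=cloud(c); hsv=cv2.cvtColor(im,cv2.COLOR_BGR2HSV)
    m=((P[...,2]<.02)&(P[...,2]>0.002)&(hsv[...,2]>110)&(P[...,0]>.2)&(P[...,0]<.58)&(P[...,1]<-.06)&(P[...,1]>-.262)).astype(np.uint8)
    m=cv2.morphologyEx(m,cv2.MORPH_OPEN,np.ones((3,3)))
    cn=max(cv2.findContours(m,0,2)[0],key=cv2.contourArea)[:,0]
    return cv2.minAreaRect(pix(c,cn,.0095)[:,:2].astype(np.float32))
E
python3 - <<'E'
from h import *
c=snap('scene','scene3'); print(board(c),board(dict(np.load('pics/scene0.npz'))))
c=snap('top','top3'); print(board(c))
cv2.imwrite('pics/v3.png',np.hstack([cv2.resize(np.load(f'pics/{n}3.npz')['image'][150:330,a:a+180,::-1],(400,400)) for n,a in(('scene',350),('top',310))]))
E
```

```text
((0.42992380261421204, -0.1684335321187973), (0.13646037876605988, 0.24217931926250458), 89.65730285644531) ((0.4490145444869995, -0.17505279183387756), (0.2281760722398758, 0.13608145713806152), 3.179644823074341)Traceback (most recent call last):
  File "<stdin>", line 3, in <module>
  File "h.py", line 23, in board
    cn=max(cv2.findContours(m,0,2)[0],key=cv2.contourArea)[:,0]
       ~~~^^^^^^^^^^^^^^^^^^^^^^^^^^^^^^^^^^^^^^^^^^^^^^^^
ValueError: max() iterable argument is empty
```

The board is already nearly square. I'll continue in the same way.

jog_arm(deltas=[{"x": -0.001, "y": 0, "z": 0, "ax": 0, "ay": 0, "az": 0, "jaw": 0.25}, {"x": -0.003, "y": 0, "z": 0, "ax": 0, "ay": 0, "az": 0, "jaw": 0.25}, {"x": -0.0055, "y": 0, "z": 0, "ax": 0, "ay": 0, "az": 0, "jaw": 0.25}, {"x": -0.008, "y": 0, "z": 0, "ax": 0, "ay": 0, "az": 0, "jaw": 0.25}, {"x": -0.0105, "y": 0, "z": 0, "ax": 0, "ay": 0, "az": 0, "jaw": 0.25}, {"x": -0.013, "y": 0, "z": 0, "ax": 0, "ay": 0, "az": 0, "jaw": 0.25}, {"x": -0.0155, "y": 0, "z": 0, "ax": 0, "ay": 0, "az": 0, "jaw": 0.25}, {"x": -0.018, "y": 0, "z": 0, "ax": 0, "ay": 0, "az": 0, "jaw": 0.25}, {"x": -0.0205, "y": 0, "z": 0, "ax": 0, "ay": 0, "az": 0, "jaw": 0.25}, {"x": -0.023, "y": 0, "z": 0, "ax": 0, "ay": 0, "az": 0, "jaw": 0.25}, {"x": -0.0255, "y": 0, "z": 0, "ax": 0, "ay": 0, "az": 0, "jaw": 0.25}, {"x": -0.028, "y": 0, "z": 0, "ax": 0, "ay": 0, "az": 0, "jaw": 0.25}, {"x": -0.0305, "y": 0, "z": 0, "ax": 0, "ay": 0, "az": 0, "jaw": 0.25}, {"x": -0.033, "y": 0, "z": 0, "ax": 0, "ay": 0, "az": 0, "jaw": 0.25}, {"x": -0.0355, "y": 0, "z": 0, "ax": 0, "ay": 0, "az": 0, "jaw": 0.25}, {"x": -0.038, "y": 0, "z": 0, "ax": 0, "ay": 0, "az": 0, "jaw": 0.25}, {"x": -0.0405, "y": 0, "z": 0, "ax": 0, "ay": 0, "az": 0, "jaw": 0.25}, {"x": -0.043, "y": 0, "z": 0, "ax": 0, "ay": 0, "az": 0, "jaw": 0.25}, {"x": -0.045, "y": 0, "z": 0, "ax": 0, "ay": 0, "az": 0, "jaw": 0.25}, {"x": -0.046, "y": 0, "z": 0, "ax": 0, "ay": 0, "az": 0, "jaw": 0.25}])

```text
clock: 6.13
tool_pos: [0.4998, -0.1714, 0.1013]
eef_rot: [[1.0, -0.0, 0.0], [-0.0, -1.0, 0.0], [0.0, -0.0, -1.0]]
force: [1.3, -0.9, -0.5]
gripper_width: 0.0704
gripper_force: 0.6
```

```bash
python3 - <<'E'
from h import *
c=snap('scene','scene4'); print(board(c),arm.observe()['tool_pos'])
im=c['image'][200:350,330:530,::-1]
cv2.imwrite('pics/crop4.png',cv2.resize(im,None,fx=4,fy=4,interpolation=cv2.INTER_CUBIC))
E
```

```text
((0.38374990224838257, -0.16747498512268066), (0.1364688128232956, 0.24025359749794006), 89.11617279052734) [ 0.49976946 -0.17146576  0.10131574]
```

View pics/crop4.png

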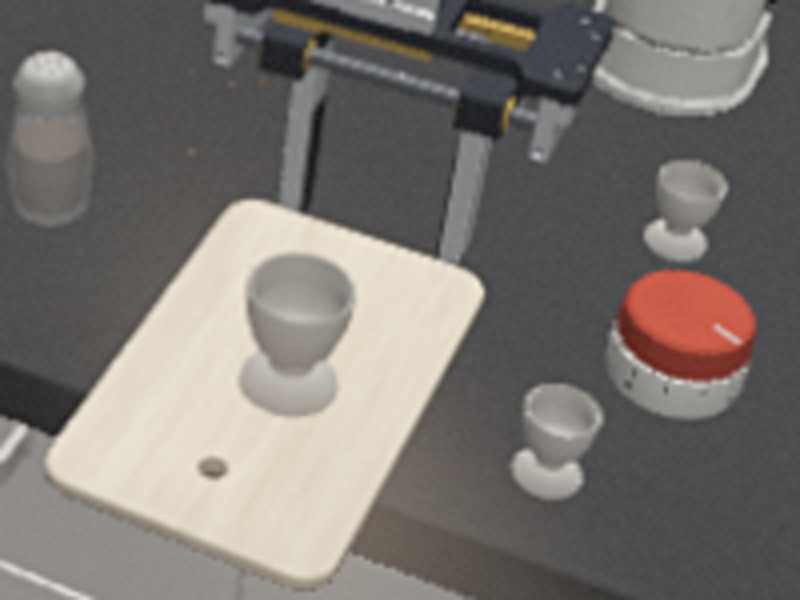

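```bash
python3 - <<'E'
from h import *
c=dict(np.load('pics/scene4.npz'))
f=lambda L,h:pix(c,[((u+.5)/4-.5+330,(v+.5)/4-.5+200) for u,v in L],h)[:,:2].round(4).tolist()
print(f([(90,487),(280,574)],.0095),'near'); print(f([(265,203),(460,267)],.0095),'far')
print(f([(355,530),(465,325)],.0095),'right'); print(f([(70,427),(215,227)],.0095),'left')
P=cloud(c); e=[]
for u in list(range(290,332,5))+list(range(430,540,10)):
    v=[v for v in range(200,400) if P[v,u,2]<-.006]
    if v: e.append((u,v[0]-.5))
print(pix(c,e,0)[:,:2].round(4).tolist())
E
```

```text
[[0.274, -0.1241], [0.268, -0.214]] near
[[0.4903, -0.1171], [0.4901, -0.2195]] far
[[0.3054, -0.2329], [0.4508, -0.2345]] right
[[0.302, -0.1006], [0.4606, -0.1023]] left
[[0.3291, 0.0354], [0.3265, 0.0225], [0.3311, 0.0142], [0.3308, 0.0029], [0.3258, -0.0109], [0.3303, -0.0192], [0.3277, -0.0314], [0.3275, -0.0422], [0.3272, -0.0528], [0.3291, -0.2466], [0.3264, -0.2654], [0.328, -0.2825], [0.3275, -0.3001], [0.327, -0.3174], [0.3265, -0.3346], [0.326, -0.3514], [0.3275, -0.3676], [0.327, -0.3841], [0.3285, -0.4], [0.328, -0.4161]]
```

The far end is at x≈0.4915, so the overhang is about 60 mm and the board is square within about 0.01 rad. It needs 10 mm more; then I back off and lift.

jog_arm(deltas=[{"x": -0.001, "y": 0, "z": 0, "ax": 0, "ay": 0, "az": 0, "jaw": 0.25}, {"x": -0.003, "y": 0, "z": 0, "ax": 0, "ay": 0, "az": 0, "jaw": 0.25}, {"x": -0.005, "y": 0, "z": 0, "ax": 0, "ay": 0, "az": 0, "jaw": 0.25}, {"x": -0.007, "y": 0, "z": 0, "ax": 0, "ay": 0, "az": 0, "jaw": 0.25}, {"x": -0.009, "y": 0, "z": 0, "ax": 0, "ay": 0, "az": 0, "jaw": 0.25}, {"x": -0.01, "y": 0, "z": 0, "ax": 0, "ay": 0, "az": 0, "jaw": 0.25}, {"x": -0.01, "y": 0, "z": 0, "ax": 0, "ay": 0, "az": 0, "jaw": 0.25}, {"x": -0.01, "y": 0, "z": 0, "ax": 0, "ay": 0, "az": 0, "jaw": 0.25}, {"x": -0.006, "y": 0, "z": 0, "ax": 0, "ay": 0, "az": 0, "jaw": 0.25}, {"x": 0.004, "y": 0, "z": 0, "ax": 0, "ay": 0, "az": 0, "jaw": 0.25}, {"x": 0.02, "y": 0, "z": 0, "ax": 0, "ay": 0, "az": 0, "jaw": 0.25}, {"x": 0.04, "y": 0, "z": 0, "ax": 0, "ay": 0, "az": 0, "jaw": 0.25}, {"x": 0.055, "y": 0, "z": 0.01, "ax": 0, "ay": 0, "az": 0, "jaw": 0.25}, {"x": 0.065, "y": 0, "z": 0.03, "ax": 0, "ay": 0, "az": 0, "jaw": 0.25}, {"x": 0.07, "y": 0, "z": 0.06, "ax": 0, "ay": 0, "az": 0, "jaw": 0.25}, {"x": 0.07, "y": 0, "z": 0.09, "ax": 0, "ay": 0, "az": 0, "jaw": 0.25}, {"x": 0.07, "y": 0, "z": 0.105, "ax": 0, "ay": 0, "az": 0, "jaw": 0.25}, {"x": 0.07, "y": 0, "z": 0.105, "ax": 0, "ay": 0, "az": 0, "jaw": 0.25}, {"x": 0.07, "y": 0, "z": 0.105, "ax": 0, "ay": 0, "az": 0, "jaw": 0.25}])

```text
clock: 7.77
tool_pos: [0.5702, -0.1714, 0.2064]
eef_rot: [[1.0, -0.0, 0.001], [-0.0, -1.0, -0.0], [0.001, 0.0, -1.0]]
force: [0.1, -0.5, -0.2]
gripper_width: 0.0704
gripper_force: 0.0
```

```bash
python3 - <<'E'
from h import *
c=snap('scene','scene5'); print(board(c),arm.observe()['clock'],arm.observe()['tool_pos'])
im=c['image'][200:350,330:530,::-1]
cv2.imwrite('pics/crop5.png',cv2.resize(im,None,fx=4,fy=4,interpolation=cv2.INTER_CUBIC))
E
```

```text
((0.3672501742839813, -0.16740314662456512), (0.1365056037902832, 0.2266002595424652), 89.09558868408203) 7.8167 [ 0.56985588 -0.17128197  0.20530801]
```

View pics/crop5.png

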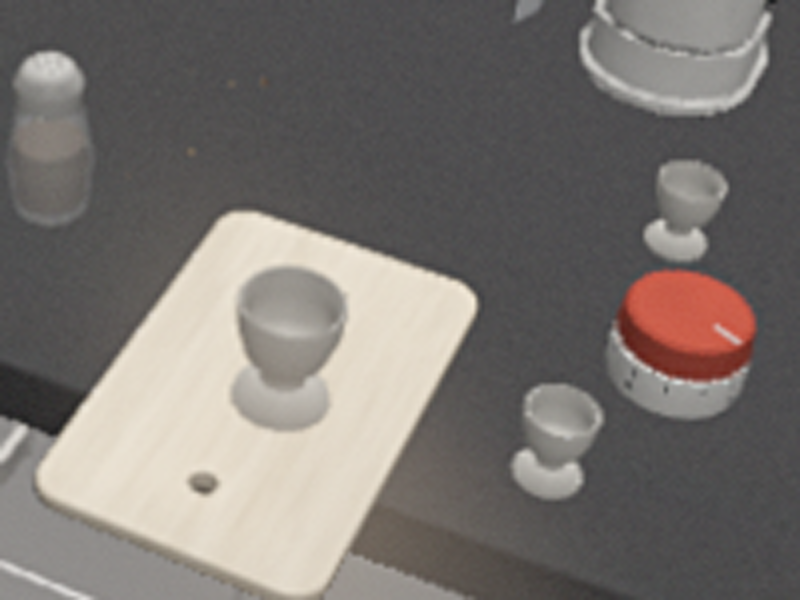

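The board overhangs the front edge by about 70 mm and is square within about 1°. The cup is upright on it, the neighbours are where they were, and the hand is clear.

```bash
python3 -c "
from cell import arm; print(arm.finish_job())"
```

```text
the job is handed in; nothing more can be done
None
```

The job is handed in at about 8 s on the robot's clock: the board's near end sticks out about 7 cm over the worktop edge and is square to it within about 1°. The egg cup is still standing on it, the neighbouring items in the final close-up are where they were, and the hand is clear.

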